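# Tip a culture flask on a lever-gated tilt stand

## Robot

A 6-joint arm with a two-finger parallel gripper is mounted at the origin on the work surface. World frame = base frame: x ahead of the robot, y to its left, z up, the work surface at z = 0. Lengths are in m, angles in rad, forces in N, time in s.
With the tool pointing down it reaches from about 0.425 to 0.95 m from the base axis. Payload 14.7 kg.
Tool frame: the origin (TCP) lies at the very end of the fingers, on their centre line; the grasp point (between the pads) lies 19 mm behind it; z points along the fingers, y is the direction in which the jaws open and shut (so a half turn about z gives the same grasp; the last joint's range is limited). The gripper opens to 85 mm and grips with 20 to 120 N. Pads are 22 mm wide; open, the fingers measure 114 mm over their backs; the gripper's body (76 mm by 85 mm) begins 54 mm behind the grasp point. The pads swing forward as they close: fully open they stand 13 mm farther back than shut.
Start: joints at [1.27, 0.48, 1.596, -0, 1.065, -0.047], TCP at [0.163, 0.629, 0.231] pointing down, gripper open.
Joint ranges: [-2.75, 2.75], [-0.82, 2.05], [0.23, 2.67], [-1.56, 4.7], [0.09, 2.69], [-2.92, 2.92]. Speed limits (rad/s): [1.89, 1.89, 2.39, 3.01, 3.01, 3.01].

## Interface

Orientations are given as a unit quaternion [w, x, y, z].
In Python, from bench import get_state, eyes, ticket gives the robot as it stands.
- The arm moves only by the tool drive_tool, never from a script. Its arguments are lists of equal length, an entry for each row: "travel": the shift along the tool's x, y, z in m, a list of three; "yaw": the turn about the tool's z in rad; "jaw": the opening, from 0 (shut) to 1 (fully open). In form: {"travel": [[x, y, z], ...], "yaw": [yaw, ...], "jaw": [jaw, ...]}. A call has 1 to 8 rows; each row shifts and turns the commanded pose from where the row before left it, along the tool's axes as they then stand; what a row does not reach is not made up. A row lasts 1/10 s, in which the tool goes at most 50 mm and 8.59 degrees, less where a joint would pass 70% of its speed; a pose out of reach is approached as far as the arm can. A call with a gripper value outside its range is refused whole. The fingers move at their own pace and stop on an object; "force" is the grip in N (left out, the last holds). Time passes only in rows, so rows that do not move let the fingers close. It gives the time, the measured TCP pose, the force and the opening at its end, in the units of the state.
- get_state(): the state, without advancing time (a new reading comes with each control period).
- eyes.get_image(name): name is "scene" or "top" or "wrist"; returns a dict with "color" (384x512x3 uint8, blue, green, red), "vertical_fov" (degrees; the focal length in pixels is half the picture's height over the tangent of half this angle, whatever the lens; pixels are square), "cx", "cy" (the principal point, pixels), "dist_coeffs" ([k1, k2, p1, p2, k3] as OpenCV has them; the pictures are not rectified), "xyz" and "orientation" of the camera in the world. Camera axes: x right, y up, looking along -z (the intrinsics and any distortion apply to the point x, -y, -z); pixel columns grow to the right and rows downward; lengths in m; the calibration is good to about 2 mm. A picture is of the moment at which its call begins. There is no depth.
- ticket.sign_off(): hands the job in, once; it reports no verdict.
The state is a dict: "clock": time; "joints": joint angles; "joint_velocities": joint speeds; "tau": joint torques, N m; "eef_pos": TCP position; "orientation": TCP orientation; "wrist_force": force on the tool from outside, world axes, zero at the start; "ft_torque": the same for the moment, N m; "gripper_width": finger opening in m.
Only numpy, scipy, OpenCV 4.12 (cv2) and the standard library are available. Lean on these libraries where they do the work, as an engineer would, in place of code of your own. Each camera call takes 0.05 s, during which the arm holds its last target.

## Task

Tip the culture flask forward for harvesting: squeeze the two side buttons of the tilt stand's lever handle, lift the lever out of the level notch, swing it gently over towards the cap end of the flask, past the middle notch, until it comes up against the stop without being forced, and let it drop fully home in the last notch there. Let go, with the flask still lying in its place on the deck, and leave the other things on the bench where they are.

Things in the scene. Friction and masses are not known exactly. Their poses are not given: they have to be found in the camera images.
- stand: Flask tilt stand, fixed to the bench: white base plate 230 x 235 mm, two white cheeks; on the side facing the robot a quadrant of two parallel steel plates, 17 mm apart, the lever swinging in the slot between them. Origin: on the bench under the middle of the deck; -x points to the flask's cap end (about the robot's left), -y to the lever (about to the robot), z up. The axle lies along y.
- pivot (a point): Point on the axle in the plane in which the lever swings: 125 mm from the stand's origin along its -y and 85 mm above the bench. Axes as the stand's. The lever, with the deck, turns about this point.
- grip (a point): Middle of the black lever handle, midway between its two grey side buttons, 192 mm from the pivot (lever down). z: along the lever, away from the pivot; y: along the axle; x: the way the lever swings and the buttons face (one button on the +x side, one on the -x side). Handle 24 mm thick along x, 34 mm wide along y, 55 mm long. When level the lever leans 16 degrees (0.279 rad) to the cap end.
- handle_top (a point): Top end of the handle, 29 mm past grip; axes the same. Come along the lever from here, fingers aligned with it, and squeeze both button faces (each 22 mm wide, 34 mm long, centred at grip; 34 mm across both when out, 25 mm squeezed). Each needs 2 N: grip with 20 to 40 N. The handle cannot be lifted unless both are in; once it is lifted they need not be held in.
- lift (a joint): How far the handle is pulled out along the lever, m: 0 when down (pin home in a notch, latched), at most 0.018. A spring pulls it back with 8 N when down, 13 N when fully out. The notches are 12 mm deep: from 0.013 on the lever's cross pin is clear of them and the lever can swing. Let go over a notch it snaps down by itself and the buttons spring out.
- tilt (a joint): Swing of the lever and tilt of the deck (one piece), rad: 0 with the deck level, growing as the lever's top moves to the flask's cap end (-x of the stand) and the deck sinks at that end. The lever leans 0.279 + this from vertical, always to the cap end. Friction holds it where it is left: 1 to 2 N at the handle moves it.
- cross_pin: Steel cross pin of the lever, 8 mm thick, 36 mm long, across both quadrant plates; moves with the handle, 122 mm from the pivot when down. Origin in its middle, axes as grip's. Pressing it against the gate (notch walls, horn) with over 70 N, which is some 45 N at the handle, strains the stand and counts as forcing it.
- level_notch (a point): Where the lever's cross pin (8 mm) sits at the start, 122 mm from the pivot. Notches are 11 mm wide, open outwards: about 0.012 rad of play either way. Axes as the stand's.
- middle_notch (a point): Where the pin would sit in the middle notch, at tilt 0.140: not wanted, swing past it with the pin lifted. Axes as the stand's.
- stop_track (a point): Middle of the stretch of quadrant on which the dark stop block is clamped. The block holds the last notch, which may lie at any tilt from 0.33 to 0.49 (not reported: feel for it). Just past this notch a horn stands, too high for the lifted pin to pass: when the lever comes up against it the pin is over the notch (its middle is 0.012 rad back).
- deck_seat (a point): Point on the top face of the black tilting deck (185 x 104 mm, with low rails), over the axle by 18 mm; axes tilt with the deck.
- flask: Clear closed culture flask with a white ribbed cap, 184 mm long, 84 wide, 36 high, about 110 g, lying loose on the deck between low rails and two posts at the cap end. Origin: on its underside, 99 mm from the cap's end; at the start it lies at deck_seat, the cap to the stand's -x. It slides a few mm against the posts when tilted.
- media_bottle: Bystander: amber capped bottle, 72 mm wide, 165 tall, right of the stand. Origin under its middle.
- spare_flask: Bystander: another clear flask standing upright, cap up, 184 mm tall, left of the stand. Origin under its middle.
- dish_stack: Bystander: stack of four clear dishes, 90 mm wide, 56 tall, left of the lever. Origin under its middle.
- tip_box: Bystander: box with clear lid, 125 x 85 x 95 mm, left. Origin under its middle.
- pipette: Bystander: hand pipette lying on the bench in front of the stand, 250 mm long. Origin: on the bench, 47 mm from its plunger end.
Mind the look-alikes: they are no part of the job. What is shaped like the flask but blue, green or pink is not meant.

How it is judged:
On the way:
1. the lever is lifted out of the level notch (value of joint lift above 0.01 m and value of joint tilt below 0.06 rad), for 0.05 s.
At the end, for the whole second after the job is handed in: The lever is fully down (lift under 2 mm) in the last notch at the stop (tilt over 0.305 rad), deck and flask at rest, the flask within 20 mm of its place on the deck; nothing else on the bench shifted by more than 25 mm (value of joint tilt above 0.305 rad and value of joint lift below 0.002 m and velocity of joint tilt between -0.03 and 0.03 rad/s and distance between flask and deck_seat below 0.02 m and linear speed of flask below 0.02 m/s); the robot touches nothing.
It fails at once if the lever is forced against its gate (over 70 N at the pin) (contact force between cross_pin and stand above 70 N).
It fails at once if the flask leaves its place on the deck (distance between flask and deck_seat above 0.02 m).
It fails at once if the deck is swung too fast (over 2 rad/s) (velocity of joint tilt above 2 rad/s or velocity of joint tilt below -2 rad/s).
It fails at once if another thing on the bench is shifted by more than 25 mm (distance of any of media_bottle, spare_flask, dish_stack, tip_box, pipette from where it was at the start of the episode above 0.025 m).
It also fails if it takes over 45 s, if anything falls off the work surface, if the arm or the gripper's body presses on something with over 40 N, if the wrist force passes 120 N, or if a joint passes its speed limit or range.

## Working session

There is one attempt and no reset: what is moved stays moved. The work goes in short steps, Python scripts to look and compute and a tool call to move; the robot and the scene stay as the last step left them, time stands still between calls to the robot, and variables do not carry over. Pictures are saved under pics/ and viewed, and the job is handed in when it is done.

Besides the shell and the picture viewer there is one more tool, called after "Emit:" by a JSON object that holds its "name" and its "arguments". drive_tool: Moves the arm, as the interface text tells. Its arguments: {"type":"object","properties":{"travel":{"type":"array","items":{"type":"array","items":{"type":"number"}}},"yaw":{"type":"array","items":{"type":"number"}},"jaw":{"type":"array","items":{"type":"number"}},"force":{"type":"number"}},"required":["travel","yaw","jaw"]}

```bash
ls; mkdir -p pics; python3 - <<'E'
from bench import get_state, eyes
import cv2
s=get_state()
for k,v in s.items(): print(k,v)
for n in("scene","top","wrist"):
    d=eyes.get_image(n); cv2.imwrite(f"pics/a_{n}.png",d["color"]); print(n,{k:v for k,v in d.items() if k!="color"})
E
```

```text
pics
clock 0.0
joints [ 1.27031681e+00  4.80852302e-01  1.59691079e+00  1.96072979e-05
  1.06508949e+00 -4.66267827e-02]
joint_velocities [-7.70095358e-05  1.64316761e-04 -1.13520209e-03  9.53206102e-04
 -1.26997034e-03  9.69282334e-04]
tau [-3.62807317e-03 -9.50656056e+01 -4.30166602e+01 -4.40313543e-04
  1.21134741e-02 -8.26132549e-06]
eef_pos [0.16309951 0.62875614 0.23064535]
orientation [-1.17228686e-04  1.26590531e-01  9.91954858e-01 -6.19018232e-04]
wrist_force [-0.65483508 -0.89392955  0.71587022]
ft_torque [ 0.04327198  0.02626526 -0.01100307]
gripper_width 0.08512617417364662
scene {'vertical_fov': 55.940419762059335, 'cx': 250.41114988526647, 'cy': 190.10907861678746, 'dist_coeffs': array([-0.07285224,  0.        ,  0.        ,  0.        ,  0.        ]), 'xyz': array([ 0.94360811, -0.67910509,  0.88656773]), 'orientation': array([0.86729436, 0.41621659, 0.11582578, 0.24728249])}
top {'vertical_fov': 45.64200261935421, 'cx': 254.50643126309666, 'cy': 183.55699602763087, 'dist_coeffs': array([-0.09934162,  0.        ,  0.        ,  0.        ,  0.        ]), 'xyz': array([0.24751626, 0.05350437, 1.68607305]), 'orientation': array([-0.69899461, -0.06043344,  0.05663891,  0.71031428])}
wrist {'vertical_fov': 70.32794529603002, 'cx': 252.19197342778673, 'cy': 197.42379707264894, 'dist_coeffs': array([0.0185706, 0.       , 0.       , 0.       , 0.       ]), 'xyz': array([0.09210805, 0.64849636, 0.37363788]), 'orientation': array([ 0.78229958, -0.11617513, -0.08917346,  0.60544099])}
```

View pics/a_scene.png

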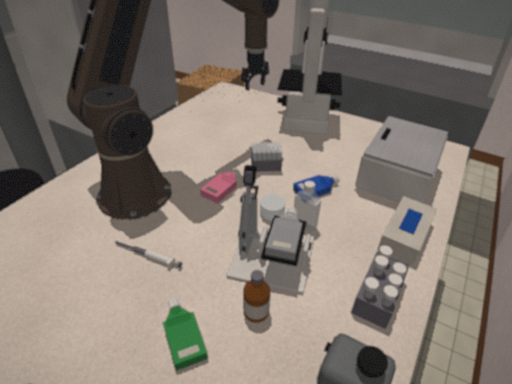

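View pics/a_top.png

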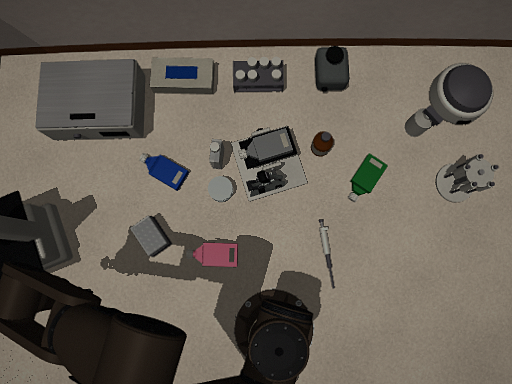

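View pics/a_wrist.png

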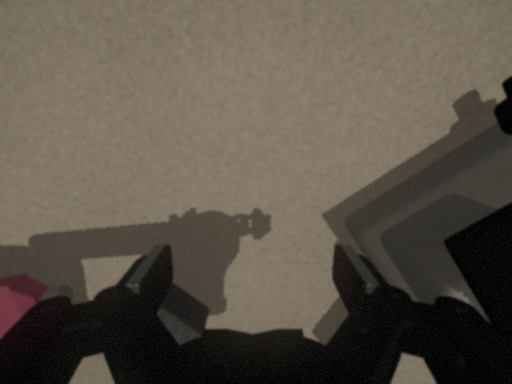

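Start view: the stand is at about (270,165) in the top picture. The black handle is at about (250,175) in the scene picture. Next I'll enlarge these areas.

```bash
python3 - <<'E'
import cv2
a=cv2.imread("pics/a_top.png")[105:215,200:345]; cv2.imwrite("pics/b_top.png",cv2.resize(a,None,fx=5,fy=5,interpolation=cv2.INTER_CUBIC))
a=cv2.imread("pics/a_scene.png")[150:300,215:330]; cv2.imwrite("pics/b_scene.png",cv2.resize(a,None,fx=4,fy=4,interpolation=cv2.INTER_CUBIC))
E
```

```text
(no output)
```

View pics/b_top.png

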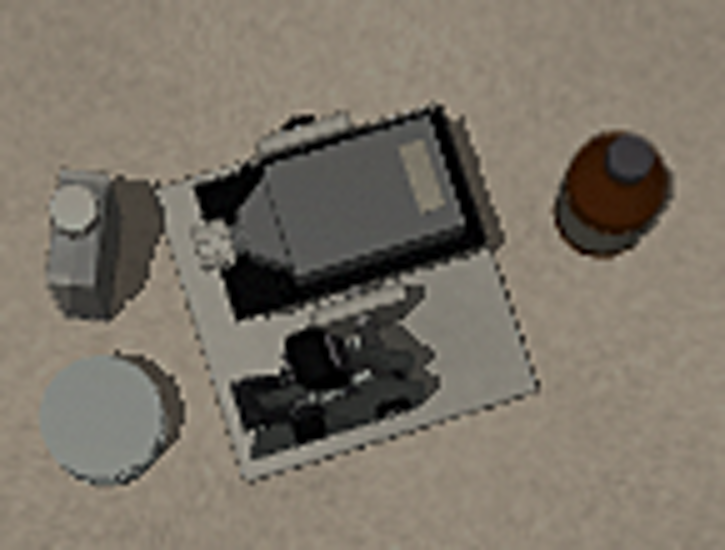

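View pics/b_scene.png

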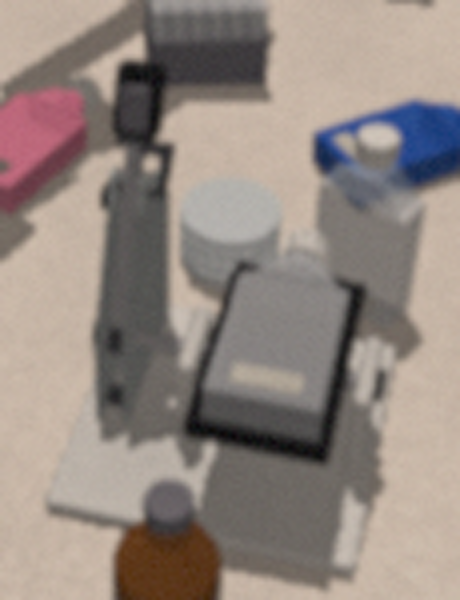

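The enlarged top picture shows plate corners at crop (248,480), (538,388) and (160,188). The black handle is near (315,355). In the scene crop the handle spans about (120–163, 62–140).

```bash
cat > h.py <<'E'
import numpy as np, cv2
from scipy.spatial.transform import Rotation as R
def rot(q): return R.from_quat([q[1],q[2],q[3],q[0]]).as_matrix()
def K(d):
    f=d["color"].shape[0]/2/np.tan(np.radians(d["vertical_fov"])/2)
    return np.array([[f,0,d["cx"]],[0,f,d["cy"]],[0,0,1]])
def ray(d,uv):
    p=cv2.undistortPoints(np.array([[uv]],float),K(d),d["dist_coeffs"])[0,0]
    v=rot(d["orientation"])@np.array([p[0],-p[1],-1]); return d["xyz"],v/np.linalg.norm(v)
def onz(d,uv,z):
    o,v=ray(d,uv); return o+v*(z-o[2])/v[2]
def tri(rs):
    A=np.zeros((3,3));b=np.zeros(3)
    for o,v in rs:
        P=np.eye(3)-np.outer(v,v);A+=P;b+=P@o
    x=np.linalg.solve(A,b); return x,[np.linalg.norm((np.eye(3)-np.outer(v,v))@(x-o)) for o,v in rs]
def proj(d,X):
    c=rot(d["orientation"]).T@(np.array(X,float)-d["xyz"]); c=np.array([c[0],-c[1],-c[2]])
    return cv2.projectPoints(c[None,None],np.zeros(3),np.zeros(3),K(d),d["dist_coeffs"])[0][0,0]
E
python3 - <<'E'
from h import *
from bench import eyes
t=eyes.get_image("top"); s=eyes.get_image("scene")
c=lambda x,y:(200+x/5-.4,105+y/5-.4)
z=.01
P=[onz(t,c(*p),z)[:2] for p in[(248,480),(538,388),(160,188)]]
for p in P: print(p)
print(np.linalg.norm(P[1]-P[0]),np.linalg.norm(P[2]-P[0]),np.degrees(np.arctan2(*(P[1]-P[0])[::-1])))
cs=lambda x,y:(215+x/4-.4,150+y/4-.4)
print(tri([ray(t,c(312,352)),ray(s,cs(141,72))]))
for z in(.25,.27,.3): print(onz(t,c(312,355),z))
E
```

```text
[0.46433546 0.08097519]
[ 0.52983616 -0.1361757 ]
[0.68819792 0.14461782]
0.2268145767028058 0.2327332881123858 -73.21475747226302
(array([0.50579186, 0.03480354, 0.29509269]), [np.float64(0.001212784349818523), np.float64(0.0012127843498183721)])
[0.51323069 0.03498206 0.25      ]
[0.50953012 0.03524002 0.27      ]
[0.50397927 0.03562696 0.3       ]
```

Emit:
{"name": "drive_tool", "arguments": {"travel": [[-0.03,-0.03,-0.012],[-0.03,-0.031,-0.012],[-0.03,-0.031,-0.012],[-0.03,-0.031,-0.012],[-0.03,-0.031,-0.012],[-0.03,-0.031,-0.012],[-0.03,-0.031,-0.012],[-0.03,-0.031,-0.012]], "yaw": [0,0,0,0,0,0,0,0], "jaw": [1,1,1,1,1,1,1,1], "force": 30}}

```text
clock: 1.05
eef_pos: [0.3339, 0.3282, 0.3279]
orientation: [0.0, 0.126, 0.992, 0.0]
wrist_force: [1.1, -0.4, 0.1]
gripper_width: 0.0853
```

Emit:
{"name": "drive_tool", "arguments": {"travel": [[-0.03,-0.031,-0.012],[-0.03,-0.031,-0.012],[-0.03,-0.031,-0.012],[-0.03,-0.031,-0.012],[-0.03,-0.031,0],[-0.03,-0.031,0],[-0.03,-0.031,0],[-0.03,-0.03,0]], "yaw": [0,0,0,0,0,0,0,0], "jaw": [1,1,1,1,1,1,1,1]}}

```text
clock: 1.85
eef_pos: [0.5043, 0.0287, 0.3754]
orientation: [0.0, 0.127, 0.992, 0.0]
wrist_force: [0.0, -0.0, -0.3]
gripper_width: 0.0854
```

Emit:
{"name": "drive_tool", "arguments": {"travel": [[0,0,0],[0,0,0],[0,0,0],[0,0,0],[0,0,0],[0,0,0]], "yaw": [-0.136,-0.136,-0.136,-0.136,0,0], "jaw": [1,1,1,1,1,1]}}

```text
clock: 2.45
eef_pos: [0.5037, 0.0305, 0.3753]
orientation: [-0.0, -0.143, 0.99, -0.0]
wrist_force: [-0.6, 0.1, -0.3]
gripper_width: 0.0853
```

```bash
python3 - <<'E'
from bench import get_state, eyes
import cv2
s=get_state(); print(s["clock"],s["eef_pos"],s["orientation"],s["joints"])
for n in("scene","top","wrist"):
    d=eyes.get_image(n); cv2.imwrite(f"pics/c_{n}.png",d["color"])
print(d["xyz"],d["orientation"])
E
```

```text
2.45 [0.50369507 0.0304753  0.37528624] [-4.14917449e-05 -1.42505106e-01  9.89794066e-01 -1.59485061e-05] [ 3.80017073e-04  1.47439127e-01  1.71973991e+00 -4.53435416e-05
  1.27449122e+00 -1.85638685e+00]
[0.43337283 0.01056303 0.51820185] [ 0.59226929 -0.08766769 -0.11734636  0.79231389]
```

View pics/c_wrist.png

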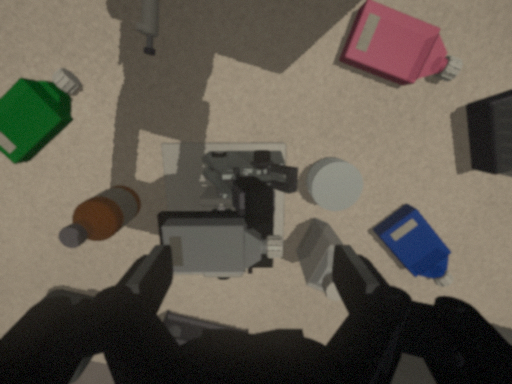

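```bash
python3 - <<'E'
from bench import eyes
from h import *
w=eyes.get_image("wrist")
print(proj(w,[.5037,.0305,.375]),proj(w,[.5058,.0348,.295]),proj(w,[.508,.027,.27]))
a=w["color"][120:300,140:320]; cv2.imwrite("pics/d_w.png",cv2.resize(cv2.convertScaleAbs(a,alpha=1.6),None,fx=3.3,fy=3.3,interpolation=cv2.INTER_CUBIC))
for n,y,x in(("scene",slice(130,300),slice(205,330)),("top",slice(105,215),slice(200,345))):
    d=eyes.get_image(n); cv2.imwrite(f"pics/d_{n}.png",cv2.resize(d["color"][y,x],None,fx=4,fy=4,interpolation=cv2.INTER_CUBIC))
E
```

```text
[250.81849425 246.44835845] [255.34147662 207.08605622] [246.54314348 198.48744911]
```

View pics/d_w.png

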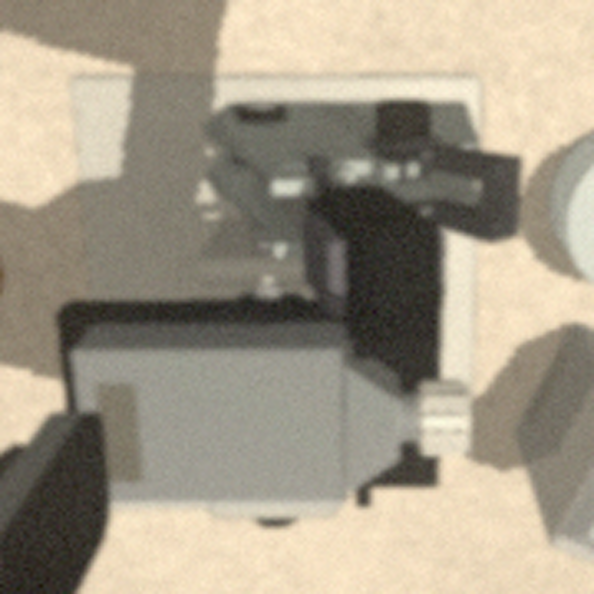

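View pics/d_scene.png

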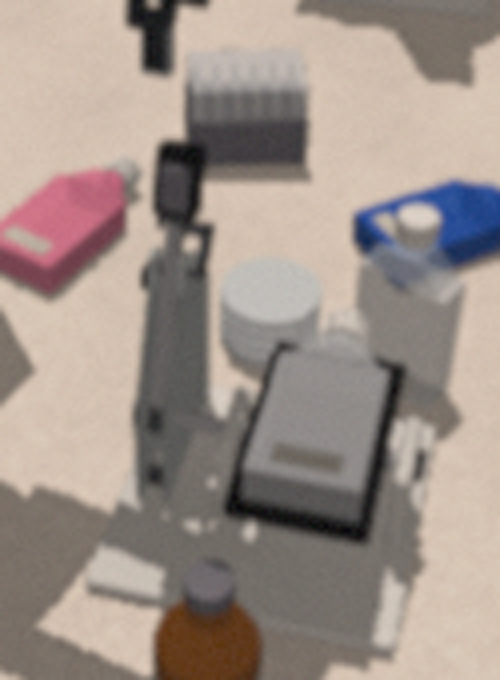

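```bash
cat >> h.py <<'E'
def boxlines(d,img,C,ax,half,col,s=1,off=(0,0)):
    import itertools
    pts={}
    for sg in itertools.product((-1,1),repeat=3):
        pts[sg]=(proj(d,C+ax@(np.array(sg)*half))-off+.5)*s-.5
    for a in pts:
        for i in range(3):
            if a[i]<0:
                b=list(a);b[i]=1
                cv2.line(img,tuple(int(round(v)) for v in pts[a]),tuple(int(round(v)) for v in pts[tuple(b)]),col,1)
def leverax(psi,lean):
    xs=np.array([np.cos(psi),np.sin(psi),0]);ys=np.array([-np.sin(psi),np.cos(psi),0]);zs=np.array([0,0,1.])
    z=-xs*np.sin(lean)+zs*np.cos(lean); x=np.cross(ys,z); return np.stack([x,ys,z],1)
E
cat > ov.py <<'E'
from h import *
from bench import eyes
import sys
G=np.array(eval(sys.argv[1])); psi=np.radians(float(sys.argv[2])); lean=float(sys.argv[3]); tag=sys.argv[4]
A=leverax(psi,lean)
for n,(x0,y0,w,h),s in(("wrist",(190,150,130,110),5),("scene",(225,150,60,60),8),("top",(245,155,50,50),8)):
    d=eyes.get_image(n); img=cv2.resize(cv2.convertScaleAbs(d["color"],alpha=1.6)[y0:y0+h,x0:x0+w],None,fx=s,fy=s,interpolation=cv2.INTER_CUBIC)
    boxlines(d,img,G,A,np.array([.012,.017,.0275]),(0,255,0),s,(x0,y0))
    boxlines(d,img,G,A,np.array([.017,.011,.017]),(0,0,255),s,(x0,y0))
    cv2.imwrite(f"pics/{tag}_{n}.png",img)
E
python3 ov.py "[.508,.027,.2696]" -73.2 .279 e
```

```text
(no output)
```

View pics/e_wrist.png

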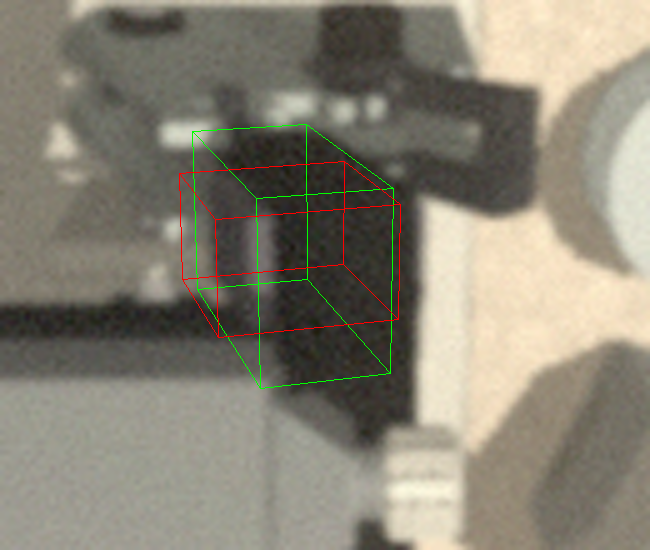

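View pics/e_scene.png

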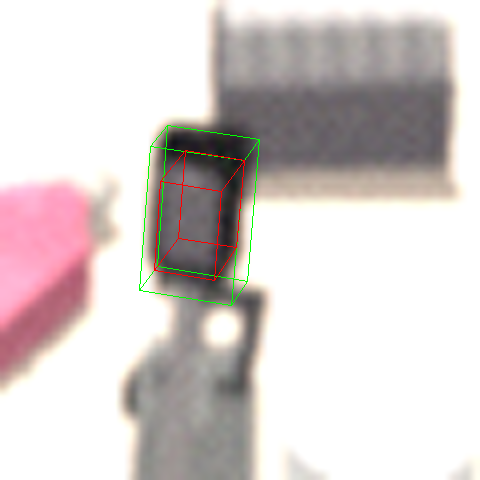

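View pics/e_top.png

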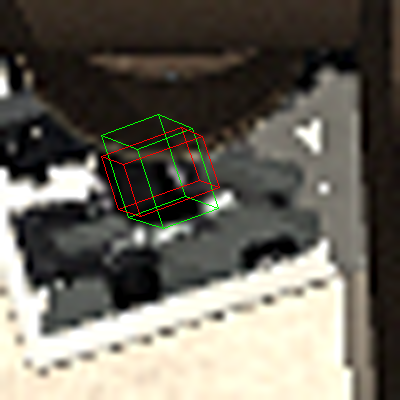

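```bash
python3 - <<'E'
from h import *
from bench import eyes
im=np.mean([eyes.get_image("wrist")["color"].astype(float) for _ in range(8)],0)
np.save("wm.npy",im)
a=im[150:250,200:300]; a=255*np.clip(a/90,0,1)**.6
cv2.imwrite("pics/f_w.png",cv2.resize(a.astype(np.uint8),None,fx=6,fy=6,interpolation=cv2.INTER_CUBIC))
im=np.mean([eyes.get_image("scene")["color"].astype(float) for _ in range(4)],0)
a=im[150:210,225:285]; a=255*np.clip(a/150,0,1)**.6
cv2.imwrite("pics/f_s.png",cv2.resize(a.astype(np.uint8),None,fx=8,fy=8,interpolation=cv2.INTER_CUBIC))
E
```

```text
(no output)
```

View pics/f_w.png

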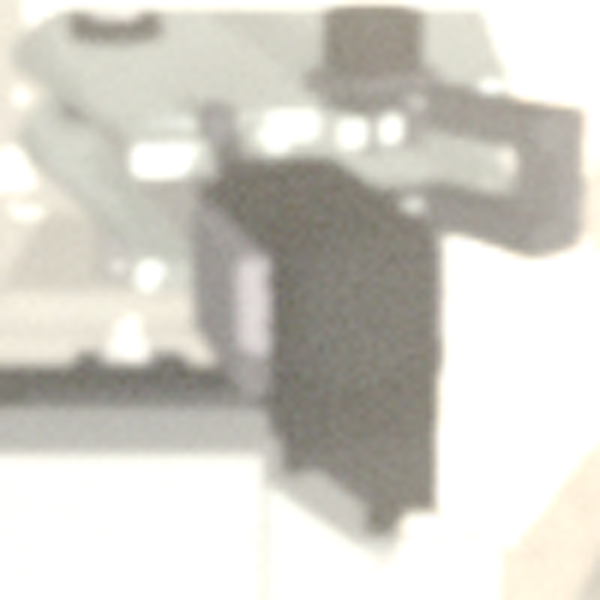

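View pics/f_s.png

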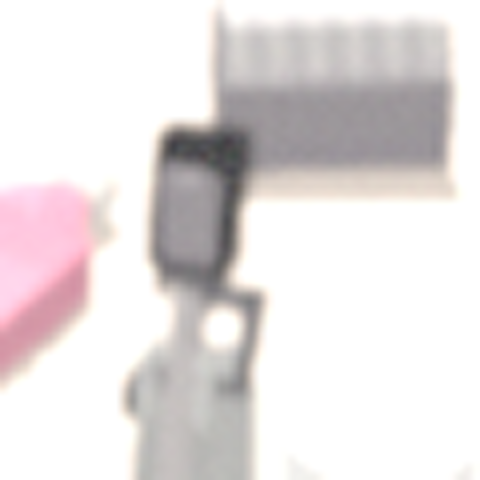

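```bash
python3 - <<'E'
from h import *
from bench import eyes
w=eyes.get_image("wrist"); s=eyes.get_image("scene")
B,e=tri([ray(w,(236,197.9)),ray(s,(248.4,176.3))]); print(B,e)
A=leverax(np.radians(-73.2),.279)
print("grip",B-A[:,0]*.017)
# pivot-plane constraint: grip z=.2696 known
o,v=ray(w,(236,197.9)); zb=.2696+A[2,0]*.017; print(zb, o+v*(zb-o[2])/v[2]-A[:,0]*.017)
o,v=ray(s,(248.4,176.3)); print(o+v*(zb-o[2])/v[2]-A[:,0]*.017)
E
python3 ov.py "[.5045,.032,.2696]" -73.2 .279 g
```

```text
[0.50923131 0.01763522 0.27599269] [np.float64(0.0009339529912570716), np.float64(0.000933952991257)]
grip [0.50450777 0.03328034 0.27131099]
0.27428170573683885 [0.50429943 0.03270952 0.2696    ]
[0.50380151 0.03610345 0.2696    ]
```

View pics/g_wrist.png

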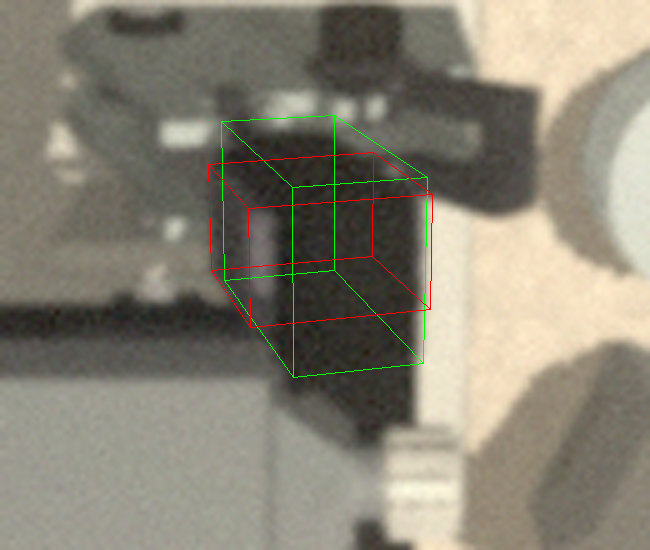

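View pics/g_scene.png

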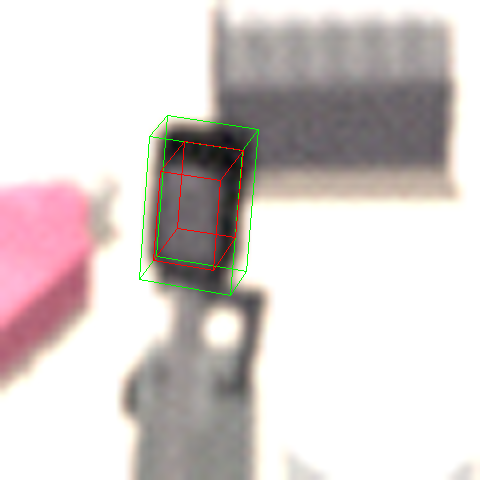

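The overlay agrees to about 2 mm. The handle grip is at about (0.504, 0.0325, 0.270) with stand yaw −73°. I'll go down over it.

Emit:
{"name": "drive_tool", "arguments": {"travel": [[-0.001,0.002,0.02],[0,0,0.025],[0,0,0.025],[0,0,0.025],[0,0,0.02],[0,0,0.01],[0,0,0]], "yaw": [0,0,0,0,0,0,0], "jaw": [1,1,1,1,1,1,1], "force": 20}}

```text
clock: 4.45
eef_pos: [0.5036, 0.0327, 0.2494]
orientation: [-0.001, -0.145, 0.989, 0.0]
wrist_force: [0.4, -0.1, 0.5]
gripper_width: 0.0857
```

Emit:
{"name": "drive_tool", "arguments": {"travel": [[0,0,0],[0,0,0],[0,0,0],[0,0,0],[0,0,0]], "yaw": [0,0,0,0,0], "jaw": [0.7,0.6,0.58,0.58,0.58]}}

```text
clock: 4.95
eef_pos: [0.5043, 0.0327, 0.2507]
orientation: [0.0, -0.145, 0.989, -0.0]
wrist_force: [0.9, 0.6, -0.8]
gripper_width: 0.0495
```

```bash
python3 - <<'E'
from h import *
from bench import eyes,get_state
s=get_state(); print(s["clock"],s["eef_pos"],s["wrist_force"],s["gripper_width"])
d=eyes.get_image("wrist")
im=d["color"].astype(float); a=255*np.clip(im/120,0,1)**.6
cv2.imwrite("pics/h_w.png",cv2.resize(a[150:384,120:390].astype(np.uint8),None,fx=2.5,fy=2.5,interpolation=cv2.INTER_CUBIC))
im=eyes.get_image("scene")["color"].astype(float)
a=255*np.clip(im[130:220,200:310]/150,0,1)**.6
cv2.imwrite("pics/h_s.png",cv2.resize(a.astype(np.uint8),None,fx=6,fy=6,interpolation=cv2.INTER_CUBIC))
E
```

```text
4.95 [0.50428889 0.03269305 0.25065056] [ 0.88011001  0.64697466 -0.79189841] 0.04948130492727123
```

View pics/h_w.png

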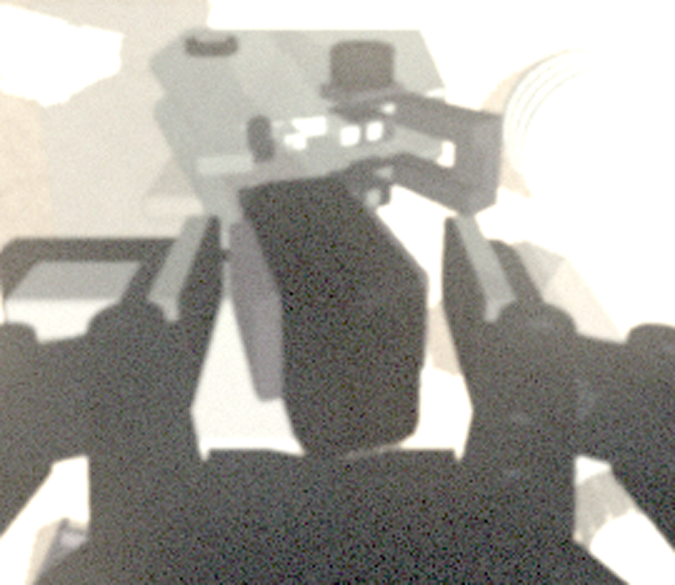

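View pics/h_s.png

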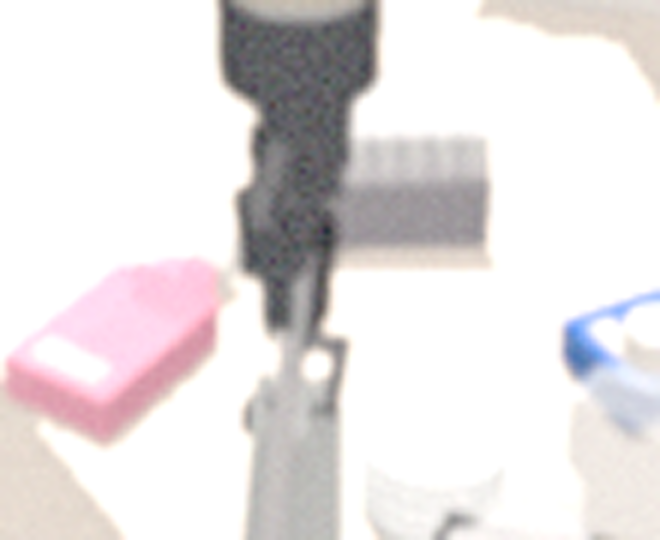

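Emit:
{"name": "drive_tool", "arguments": {"travel": [[0,0,0],[0,0,0],[0,0,0],[0,0,0],[0,0,0],[0,0,0]], "yaw": [0,0,0,0,0,0], "jaw": [0.48,0.4,0.36,0.32,0.3,0.3], "force": 25}}

```text
clock: 5.65
eef_pos: [0.5043, 0.0324, 0.2506]
orientation: [0.0, -0.145, 0.989, -0.0]
wrist_force: [-0.3, -2.2, 5.3]
gripper_width: 0.0346
```

```bash
python3 - <<'E'
from h import *
from bench import eyes,get_state
s=get_state(); print(s["clock"],s["eef_pos"],s["wrist_force"],s["ft_torque"],s["gripper_width"])
d=eyes.get_image("wrist")
im=d["color"].astype(float); a=255*np.clip(im/120,0,1)**.6
cv2.imwrite("pics/i_w.png",cv2.resize(a[150:384,120:390].astype(np.uint8),None,fx=2.5,fy=2.5,interpolation=cv2.INTER_CUBIC))
E
```

```text
5.65 [0.5043447  0.03238584 0.25062237] [-0.27778079 -2.15285036  5.27112924] [-1.06336402  0.03303884 -0.09295882] 0.03455614998433843
```

View pics/i_w.png

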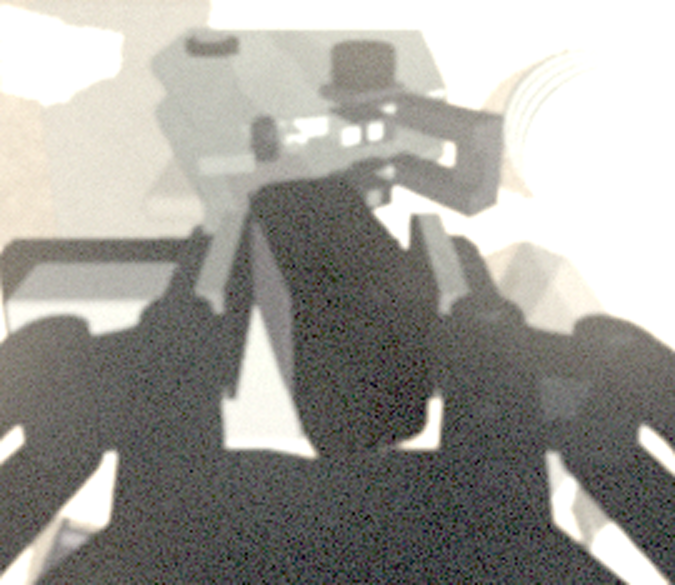

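Width is 34.6 mm, close to the 33.4 mm expected for squeezed buttons at this lean. I'll start a gentle lift.

Emit:
{"name": "drive_tool", "arguments": {"travel": [[0,0,0],[0,0,0],[0,0.0005,-0.002],[0,0.0005,-0.002],[0,0,0]], "yaw": [0,0,0,0,0], "jaw": [0.25,0.2,0.2,0.2,0.2], "force": 38}}

```text
clock: 6.2
eef_pos: [0.5043, 0.0327, 0.2539]
orientation: [0.0, -0.145, 0.989, -0.001]
wrist_force: [5.6, -8.0, -10.8]
gripper_width: 0.0338
```

Emit:
{"name": "drive_tool", "arguments": {"travel": [[0,0.0005,-0.002],[0,0.0005,-0.002],[0,0.0005,-0.002],[0,0,0]], "yaw": [0,0,0,0], "jaw": [0.2,0.2,0.2,0.2]}}

```text
clock: 6.6
eef_pos: [0.5039, 0.0339, 0.2597]
orientation: [0.0, -0.145, 0.989, -0.001]
wrist_force: [7.5, -9.7, -14.9]
gripper_width: 0.0336
```

```bash
cat > look.py <<'E'
from h import *
from bench import eyes,get_state
import sys
t=sys.argv[1]
s=get_state(); print(s["clock"],s["eef_pos"],s["wrist_force"],s["ft_torque"],s["gripper_width"])
d=eyes.get_image("wrist")
im=d["color"].astype(float); a=255*np.clip(im/120,0,1)**.6
A=cv2.resize(a[140:300,170:370].astype(np.uint8),(400,320),interpolation=cv2.INTER_CUBIC)
im=eyes.get_image("scene")["color"].astype(float)
a=255*np.clip(im[150:230,220:320]/170,0,1)**.7
B=cv2.resize(a.astype(np.uint8),(400,320),interpolation=cv2.INTER_CUBIC)
cv2.imwrite(f"pics/{t}.png",np.hstack([A,B]))
E
python3 look.py j
```

```text
6.6 [0.50391513 0.03392046 0.25967297] [  7.51554304  -9.69527686 -14.94761256] [-2.92725547 -1.39281141 -0.08057262] 0.03361112150906823
```

View pics/j.png

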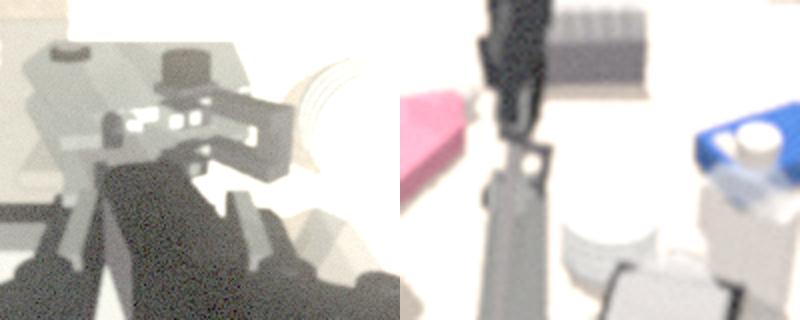

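The handle is following the fingers, with about 9 mm out so far. I'll lift on to about 16 mm.

Emit:
{"name": "drive_tool", "arguments": {"travel": [[0,0,-0.002],[0,0.0005,-0.002],[0,0.0005,-0.002],[0,0,-0.001],[0,0,0]], "yaw": [0,0,0,0,0], "jaw": [0.2,0.2,0.2,0.2,0.2]}}

```text
clock: 7.2
eef_pos: [0.5035, 0.035, 0.2667]
orientation: [-0.0, -0.145, 0.989, -0.001]
wrist_force: [6.9, -8.5, -12.6]
gripper_width: 0.0334
```

Emit:
{"name": "drive_tool", "arguments": {"travel": [[0,0.0025,0.0005],[0,0.0025,0.001],[0,0.003,0.001],[0,0.003,0.001],[0,0.003,0.001],[0,0,0]], "yaw": [0,0,0,0,0,0], "jaw": [0.2,0.2,0.2,0.2,0.2,0.2]}}

```text
clock: 7.8
eef_pos: [0.5006, 0.0456, 0.2637]
orientation: [0.001, -0.146, 0.989, -0.004]
wrist_force: [1.7, -29.1, 7.5]
gripper_width: 0.0333
```

```bash
python3 look.py k
```

```text
7.8 [0.50061237 0.04560407 0.26365144] [  1.72654332 -29.05693583   7.48200261] [-11.00100564  -1.87075351  -0.45318213] 0.033299223145543705
```

View pics/k.png

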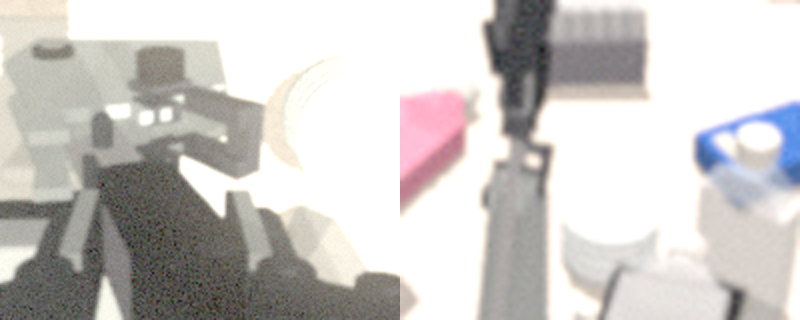

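```bash
python3 - <<'E'
from h import *
from bench import eyes,get_state
s=get_state(); print(s["eef_pos"],s["wrist_force"])
A=cv2.imread("pics/d_scene.png")  # 4x of [130:300,205:330]
d=eyes.get_image("scene")["color"]
B=cv2.resize(d[130:300,205:330],None,fx=4,fy=4,interpolation=cv2.INTER_CUBIC)
cv2.imwrite("pics/l.png",cv2.resize(cv2.convertScaleAbs(np.hstack([A,B])[200:],alpha=1.5),(800,384)))
E
```

```text
[0.50063006 0.04546458 0.2636463 ] [  1.6628729  -29.55008149   7.39156184]
```

View pics/l.png

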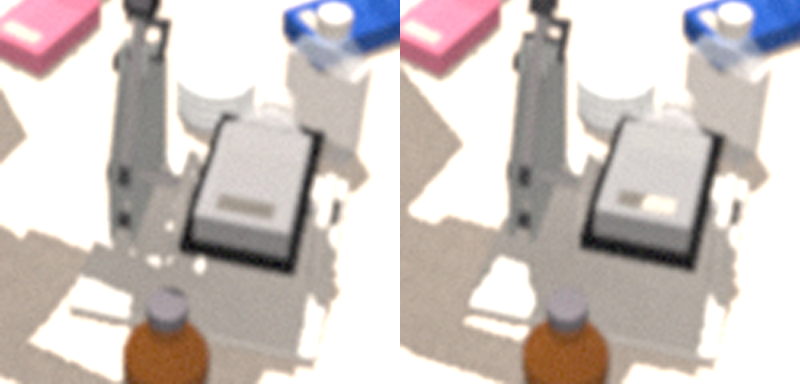

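The deck has started to tilt. The side load seems to come from the vertical fingers resisting the lever's rotation, so I'll soften the grip and move on slightly.

Emit:
{"name": "drive_tool", "arguments": {"travel": [[0,0,0],[0,0,0],[0,0,0]], "yaw": [0,0,0], "jaw": [0.2,0.2,0.2], "force": 22}}

```text
clock: 8.25
eef_pos: [0.5007, 0.0454, 0.2637]
orientation: [0.001, -0.146, 0.989, -0.004]
wrist_force: [2.0, -30.6, 7.2]
gripper_width: 0.0334
```

```bash
python3 - <<'E'
from h import *
from bench import eyes,get_state
d=eyes.get_image("scene")
psi=np.radians(-73.2); xs=np.array([np.cos(psi),np.sin(psi),0]); ys=np.array([-np.sin(psi),np.cos(psi),0])
G=np.array([.5044,.0325,.2696]); piv=G+.0529*xs; piv[2]=.085
ax0=piv+.125*ys
def deck(x,y,z,t):
    # tilt: cap end (-x) sinks => rotate about y
    return ax0+ys*y+xs*(x*np.cos(t)-0*z-z*np.sin(t))+np.array([0,0,1])*(x*np.sin(t)+z*np.cos(t))
for nm,c in(("near -y",(.0925,-.052,.018)),("near +y",(.0925,.052,.018)),("flask top",(.085,0,.054))):
    print(nm,[proj(d,deck(*c,t)).round(1) for t in(0,.012,.05)])
a=cv2.imread("pics/c_scene.png"); b=d["color"]
ga=cv2.cvtColor(a,cv2.COLOR_BGR2GRAY).astype(np.float32); gb=cv2.cvtColor(b,cv2.COLOR_BGR2GRAY).astype(np.float32)
cv2.imwrite("pics/m.png",cv2.resize(np.vstack([np.hstack([ga[215:275,250:310],gb[215:275,250:310]])]),None,fx=6,fy=6,interpolation=cv2.INTER_CUBIC)*1.3)
for (x,y,w,h) in((255,238,40,14),(262,240,30,12),(280,225,22,20)):
    T=ga[y:y+h,x:x+w]; S=gb[y-6:y+h+6,x-6:x+w+6]
    S=cv2.resize(S,None,fx=4,fy=4,interpolation=cv2.INTER_CUBIC);T=cv2.resize(T,None,fx=4,fy=4,interpolation=cv2.INTER_CUBIC)
    r=cv2.matchTemplate(S,T,cv2.TM_CCOEFF_NORMED); _,m,_,p=cv2.minMaxLoc(r); print((np.array(p)/4-6),m)
E
```

```text
near -y [array([260.8, 256.1]), array([260.9, 255.8]), array([261. , 254.8])]
near +y [array([297.3, 263.5]), array([297.3, 263.2]), array([297.5, 262.2])]
flask top [array([280.2, 249.2]), array([280.2, 248.8]), array([280.5, 247.4])]
[ 0.5  -1.75] 0.7476135492324829
[ 0.5 -2. ] 0.7504922151565552
[ 0.5 -3.5] 0.93477863073349[ WARN:0@1.778] global loadsave.cpp:1063 imwrite_ Unsupported depth image for selected encoder is fallbacked to CV_8U.
```

View pics/m.png

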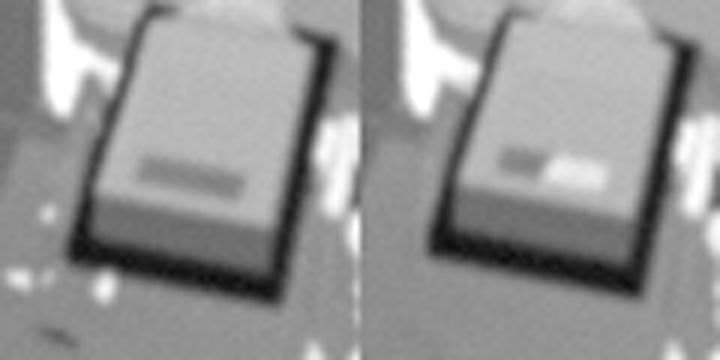

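The deck corner has risen about 1.5 px, so tilt is roughly 0.05–0.06 and the pin is past the notch edge. I'll ease the jaws open slowly so the load bleeds off and the pin settles on the rim.

Emit:
{"name": "drive_tool", "arguments": {"travel": [[0,0,0],[0,0,0],[0,0,0],[0,0,0]], "yaw": [0,0,0,0], "jaw": [0.38,0.39,0.4,0.4]}}

```text
clock: 8.7
eef_pos: [0.5003, 0.0466, 0.2634]
orientation: [0.001, -0.145, 0.989, -0.003]
wrist_force: [2.2, -22.0, 4.3]
gripper_width: 0.0346
```

Emit:
{"name": "drive_tool", "arguments": {"travel": [[0,0,0],[0,0,0],[0,0,0]], "yaw": [0,0,0], "jaw": [0.41,0.42,0.42]}}

```text
clock: 9.0
eef_pos: [0.4999, 0.0477, 0.2629]
orientation: [0.0, -0.145, 0.989, -0.002]
wrist_force: [2.8, -14.2, -0.6]
gripper_width: 0.0363
```

```bash
python3 look.py n
```

```text
9.0 [0.49985218 0.04766554 0.26294939] [  2.8038953  -14.19876619  -0.5967263 ] [-4.53870265 -1.11112273 -0.04104052] 0.0362966518006203
```

View pics/n.png

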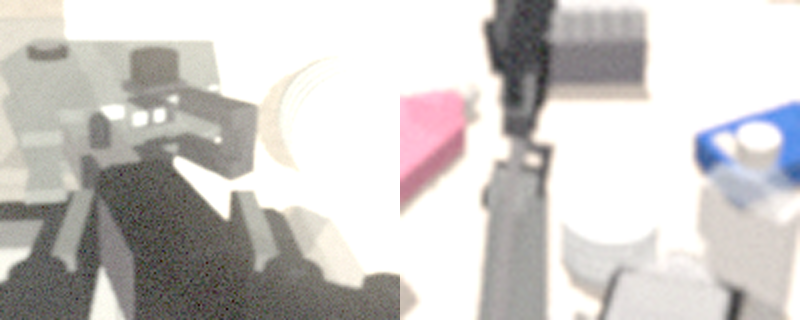

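Emit:
{"name": "drive_tool", "arguments": {"travel": [[0,0,0],[0,0,0],[0,0,0],[0,0,0],[0,0,0],[0,0,0]], "yaw": [0,0,0,0,0,0], "jaw": [0.43,0.44,0.45,0.47,0.5,0.55]}}

```text
clock: 9.7
eef_pos: [0.4991, 0.0496, 0.2628]
orientation: [-0.0, -0.145, 0.989, 0.0]
wrist_force: [-0.1, -0.2, -0.1]
gripper_width: 0.0465
```

```bash
python3 look.py o
```

```text
9.7 [0.49908882 0.04961144 0.26282781] [-0.09813    -0.20318619 -0.12160538] [-0.05524102  0.03867652 -0.01026611] 0.04654484069487129
```

View pics/o.png

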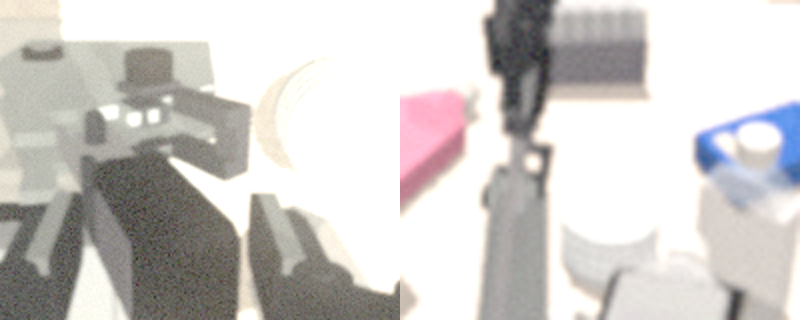

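```bash
python3 - <<'E'
from h import *
from bench import eyes
d=eyes.get_image("scene")
a=cv2.imread("pics/c_scene.png"); b=d["color"]
ga=cv2.cvtColor(a,cv2.COLOR_BGR2GRAY); gb=cv2.cvtColor(b,cv2.COLOR_BGR2GRAY)
r=cv2.resize(np.hstack([ga[215:275,250:310],gb[215:275,250:310]]),None,fx=6,fy=6,interpolation=cv2.INTER_CUBIC)
cv2.imwrite("pics/p.png",r)
# deck near edge (dark band) bottom: column profiles
for u in(270,275,280,285,290):
    for g in(ga,gb):
        c=cv2.resize(g[235:275,u-1:u+2].astype(np.float32).mean(1,keepdims=True),(1,400),interpolation=cv2.INTER_CUBIC)[:,0]
        i=c.argmin(); j=i+np.argmax(c[i:]>(c[i]+c[i:i+60].max())/2); print(u,235+j/10,end="  ")
    print()
E
python3 ov.py "[.5004,.0455,.272]" -73.2 .345 q
```

```text
270 260.6  270 258.7  
275 261.7  275 259.7  
280 262.8  280 260.6  
285 263.7  285 261.8  
290 264.8  290 262.8
```

View pics/p.png

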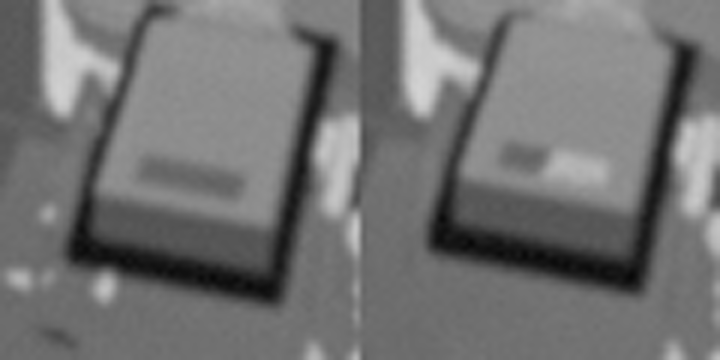

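View pics/q_wrist.png

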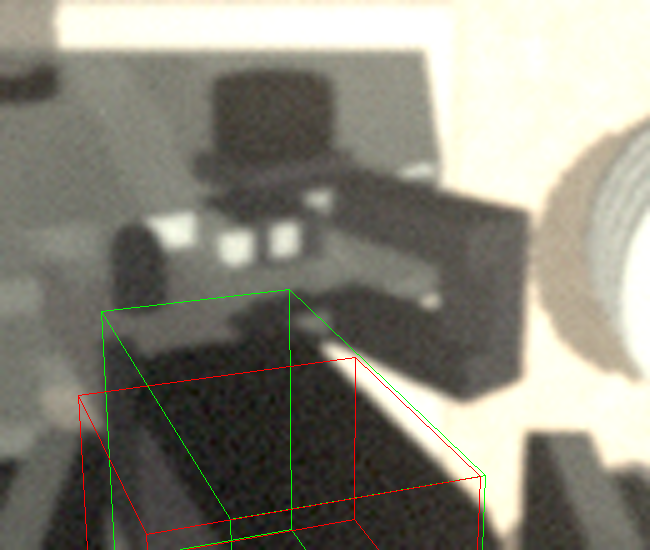

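Deck rise is about 2.0 px, so tilt is about 0.077 and the pin is resting on the rim between notches. Next: go up, turn 90°, and regrip across the handle's width (along the axle), so it can pivot between the pads.

Emit:
{"name": "drive_tool", "arguments": {"travel": [[0,0,-0.005],[0,0,-0.02],[0,0,-0.03],[0,0,-0.03],[0,0,0],[0,0,0],[0,0,0],[0,0,0]], "yaw": [0,0,0,0,0.142,0.143,0.143,0.143], "jaw": [0.8,1,1,1,1,1,1,1]}}

```text
clock: 10.8
eef_pos: [0.4992, 0.0495, 0.3483]
orientation: [0.0, 0.143, 0.99, 0.0]
wrist_force: [0.1, -0.2, 0.2]
gripper_width: 0.0851
```

Emit:
{"name": "drive_tool", "arguments": {"travel": [[0,0,0],[0,0,0],[0,0,0],[0,0,0],[0,0,0],[0,0,0],[0,0,0],[0,0,0]], "yaw": [0.143,0.143,0.143,0.143,0.143,0.143,0.142,0], "jaw": [1,1,1,1,1,1,1,1]}}

```text
clock: 11.6
eef_pos: [0.4991, 0.0495, 0.3481]
orientation: [0.0, 0.599, 0.801, 0.0]
wrist_force: [0.2, 0.1, -0.8]
gripper_width: 0.0854
```

```bash
sed -i 's/(190,150,130,110),5/(150,120,200,150),4/' ov.py; python3 ov.py "[.4993,.0496,.2763]" -73.2 .354 r; python3 - <<'E'
from bench import get_state
s=get_state(); print(s["eef_pos"],s["orientation"],s["joints"])
E
```

```text
[0.49915952 0.04949899 0.34798502] [5.63505273e-05 5.95760627e-01 8.03162044e-01 5.99815331e-05] [ 3.83819130e-02  1.60948002e-01  1.76970588e+00  2.45430609e-05
  1.21077578e+00 -2.55998340e-01]
```

View pics/r_wrist.png

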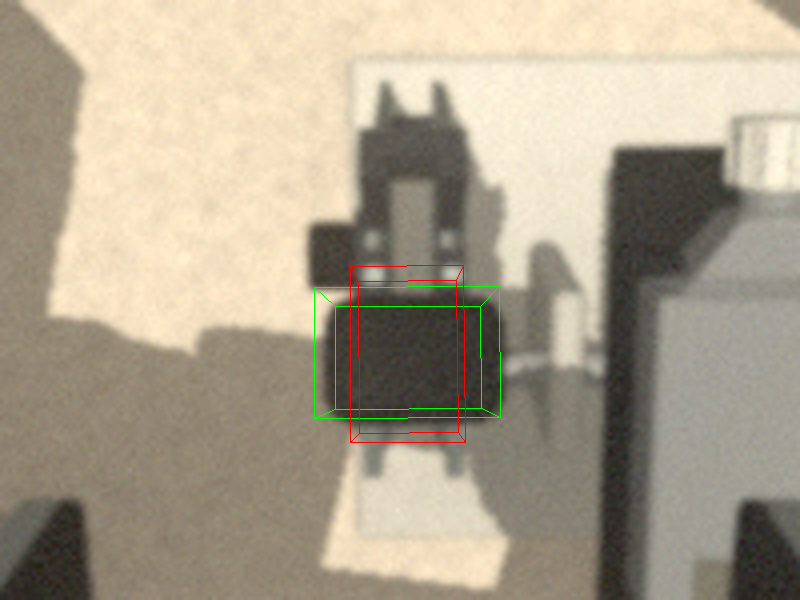

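View pics/r_scene.png

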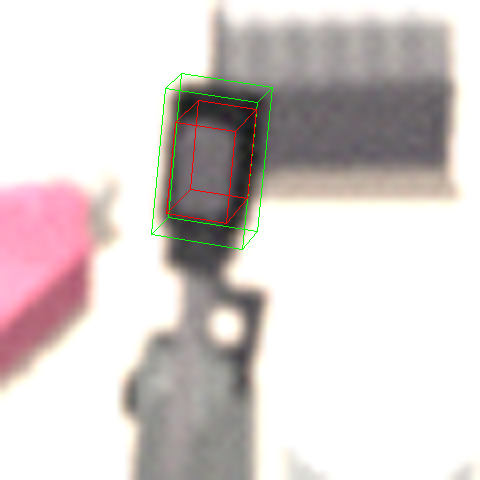

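The overlay fits within about 1 mm: the handle is at wrist pixels (231–276, 192–225), and the two-plate stop block lies ahead of it. I'll go down and grip.

Emit:
{"name": "drive_tool", "arguments": {"travel": [[0,0.001,0.02],[0,0,0.025],[0,0,0.025],[0,0,0.015],[0,0,0.004],[0,0,0],[0,0,0],[0,0,0]], "yaw": [0,0,0,0,0,0,0,0], "jaw": [1,1,1,1,0.8,0.6,0.5,0.48], "force": 20}}

```text
clock: 12.55
eef_pos: [0.5006, 0.0498, 0.2597]
orientation: [0.001, 0.597, 0.802, 0.0]
wrist_force: [-0.7, 0.5, -0.1]
gripper_width: 0.0407
```

Emit:
{"name": "drive_tool", "arguments": {"travel": [[0,0,0],[0,0,0],[0,0,0],[0,0,0],[0,0,0]], "yaw": [0,0,0,0,0], "jaw": [0.44,0.41,0.38,0.35,0.35]}}

```text
clock: 13.05
eef_pos: [0.5001, 0.0498, 0.259]
orientation: [-0.0, 0.598, 0.802, 0.0]
wrist_force: [-3.2, 1.8, 6.6]
gripper_width: 0.0338
```

Emit:
{"name": "drive_tool", "arguments": {"travel": [[0,0,0],[0,0,0],[0.0007,0,-0.002],[0.0007,0,-0.002],[0,0,0]], "yaw": [0,0,0,0,0], "jaw": [0.2,0.2,0.2,0.2,0.2], "force": 45}}

```text
clock: 13.55
eef_pos: [0.4996, 0.0509, 0.2624]
orientation: [-0.0, 0.597, 0.802, -0.0]
wrist_force: [2.4, -4.1, -11.9]
gripper_width: 0.0332
```

Emit:
{"name": "drive_tool", "arguments": {"travel": [[0.0048,0,0.0018],[0.0049,0,0.002],[0.0049,0,0.0021],[0,0,0]], "yaw": [0,0,0,0], "jaw": [0.2,0.2,0.2,0.2]}}

```text
clock: 13.95
eef_pos: [0.4954, 0.0649, 0.2564]
orientation: [0.0, 0.597, 0.802, -0.0]
wrist_force: [3.0, -6.1, -11.0]
gripper_width: 0.0338
```

Emit:
{"name": "drive_tool", "arguments": {"travel": [[0.0047,0,0.0022],[0.0046,0,0.0024],[0.0046,0,0.0025],[0.0045,0,0.0026],[0.0045,0,0.0027],[0.0044,0,0.0027],[0,0,0]], "yaw": [0,0,0,0,0,0,0], "jaw": [0.2,0.2,0.2,0.2,0.2,0.2,0.2]}}

```text
clock: 14.65
eef_pos: [0.4876, 0.091, 0.2413]
orientation: [0.0, 0.597, 0.802, -0.001]
wrist_force: [3.1, -7.0, -10.7]
gripper_width: 0.0336
```

Emit:
{"name": "drive_tool", "arguments": {"travel": [[0.0025,0,0.0017],[0.0025,0,0.0017],[0,0,0]], "yaw": [0,0,0], "jaw": [0.2,0.2,0.2]}}

```text
clock: 14.95
eef_pos: [0.4863, 0.0956, 0.238]
orientation: [0.0, 0.597, 0.802, -0.001]
wrist_force: [3.5, -6.8, -9.5]
gripper_width: 0.0335
```

Emit:
{"name": "drive_tool", "arguments": {"travel": [[0.0012,0,0.0009],[0.0012,0,0.0009],[0,0,0]], "yaw": [0,0,0], "jaw": [0.2,0.2,0.2]}}

```text
clock: 15.25
eef_pos: [0.4856, 0.0977, 0.2363]
orientation: [0.0, 0.597, 0.802, -0.001]
wrist_force: [3.2, -7.4, -9.7]
gripper_width: 0.0334
```

```bash
cat > st.py <<'E'
import numpy as np
from bench import get_state
s=get_state(); p=s["eef_pos"]; f=s["wrist_force"]; cap=np.array([-.289,.957])
c=(p[:2]-[.5197,-.0181])@cap; z=p[2]+.0173-.085; L=np.arctan2(c,z); fc=f[:2]@cap
print("t",s["clock"],"tilt",L-.279,"R",np.hypot(c,z),"Ftan",fc*np.cos(L)-f[2]*np.sin(L),"Fax",fc*np.sin(L)+f[2]*np.cos(L))
E
python3 st.py
python3 look.py s1
```

```text
t 15.25 tilt 0.34236529511784575 R 0.20736198542803527 Ftan -0.819514405509274 Fax -12.540343171684686
15.25 [0.48559831 0.09774067 0.2363028 ] [ 3.21607021 -7.35339419 -9.71928071] [-1.39424032 -0.6341116   0.06156762] 0.033385340777659506
```

View pics/s1.png

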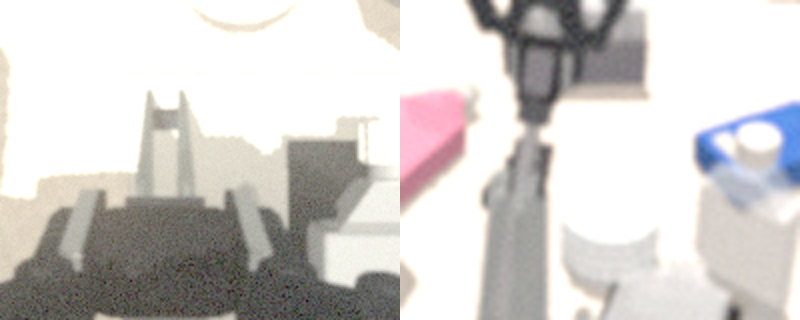

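Emit:
{"name": "drive_tool", "arguments": {"travel": [[0.0012,0,0.0009],[0.0012,0,0.0009],[0,0,0]], "yaw": [0,0,0], "jaw": [0.2,0.2,0.2]}}

```text
clock: 15.65
eef_pos: [0.4849, 0.1, 0.2345]
orientation: [0.0, 0.597, 0.802, -0.001]
wrist_force: [3.3, -7.8, -9.7]
gripper_width: 0.0334
```

```bash
python3 st.py
```

```text
t 15.65 tilt 0.35673410717836973 R 0.20732965900246703 Ftan -0.9804028043245205 Fax -12.831335588281208
```

Emit:
{"name": "drive_tool", "arguments": {"travel": [[0.0012,0,0.0009],[0.0012,0,0.0009],[0,0,0]], "yaw": [0,0,0], "jaw": [0.2,0.2,0.2]}}

```text
clock: 15.95
eef_pos: [0.4842, 0.1023, 0.2327]
orientation: [0.0, 0.597, 0.802, -0.001]
wrist_force: [2.6, -6.5, -9.5]
gripper_width: 0.0336
```

```bash
python3 st.py
```

```text
t 15.95 tilt 0.3711887742857458 R 0.2073344130427037 Ftan 0.21712750710184991 Fax -11.798484836199883
```

Emit:
{"name": "drive_tool", "arguments": {"travel": [[0.0012,0,0.0009],[0.0012,0,0.0009],[0,0,0]], "yaw": [0,0,0], "jaw": [0.2,0.2,0.2]}}

```text
clock: 16.25
eef_pos: [0.4836, 0.1046, 0.2309]
orientation: [0.0, 0.597, 0.802, -0.001]
wrist_force: [1.9, -7.3, -9.3]
gripper_width: 0.0334
```

```bash
python3 st.py
```

```text
t 16.25 tilt 0.3855807032167019 R 0.20736065659448483 Ftan -0.1677812305451507 Fax -11.969344087932736
```

Emit:
{"name": "drive_tool", "arguments": {"travel": [[0.0012,0,0.0009],[0.0012,0,0.0009],[0,0,0]], "yaw": [0,0,0], "jaw": [0.2,0.2,0.2]}}

```text
clock: 16.55
eef_pos: [0.4829, 0.1068, 0.2292]
orientation: [0.0, 0.597, 0.802, -0.001]
wrist_force: [3.0, -7.9, -8.3]
gripper_width: 0.0338
```

```bash
python3 st.py
```

```text
t 16.55 tilt 0.39947496482829936 R 0.20744471921152008 Ftan -1.3355828100777494 Fax -11.7818888835062
```

Emit:
{"name": "drive_tool", "arguments": {"travel": [[0.0012,0,0.00095],[0.0012,0,0.00095],[0,0,0]], "yaw": [0,0,0], "jaw": [0.2,0.2,0.2]}}

```text
clock: 16.85
eef_pos: [0.4827, 0.1081, 0.2281]
orientation: [0.001, 0.597, 0.802, -0.001]
wrist_force: [0.4, -20.5, 7.4]
gripper_width: 0.0339
```

```bash
python3 st.py
```

```text
t 16.85 tilt 0.4075385125290055 R 0.20743043883031542 Ftan -19.913724983467432 Fax -6.759710045615611
```

Contact with the horn at tilt about 0.407 (20 N at the handle). I'll back off to the notch middle.

Emit:
{"name": "drive_tool", "arguments": {"travel": [[-0.0014,0,-0.0011],[-0.0013,0,-0.0011],[0,0,0]], "yaw": [0,0,0], "jaw": [0.2,0.2,0.2]}}

```text
clock: 17.15
eef_pos: [0.483, 0.1067, 0.2295]
orientation: [0.0, 0.598, 0.802, -0.0]
wrist_force: [3.5, -5.6, -10.6]
gripper_width: 0.0337
```

```bash
python3 st.py
```

```text
t 17.15 tilt 0.3980891516924845 R 0.20753289940835087 Ftan 1.6589359368479997 Fax -12.2484481864102
```

Emit:
{"name": "drive_tool", "arguments": {"travel": [[-0.0013,0,0.0016],[-0.0012,0,0.0016],[-0.0013,0,0.0016],[0,0,0]], "yaw": [0,0,0,0], "jaw": [0.2,0.2,0.2,0.2]}}

```text
clock: 17.55
eef_pos: [0.484, 0.1032, 0.2245]
orientation: [-0.0, 0.597, 0.802, -0.0]
wrist_force: [3.4, -6.1, -12.4]
gripper_width: 0.0335
```

```bash
python3 st.py
```

```text
t 17.55 tilt 0.39946900688051257 R 0.20144050612030265 Ftan 2.4629659069828636 Fax -13.90125522542763
```

Emit:
{"name": "drive_tool", "arguments": {"travel": [[-0.0013,0,0.0016],[-0.0012,0,0.0016],[-0.0013,0,0.0016],[-0.0012,0,0.0015],[0,0,0]], "yaw": [0,0,0,0,0], "jaw": [0.2,0.2,0.2,0.2,0.2]}}

```text
clock: 18.05
eef_pos: [0.4847, 0.1003, 0.2197]
orientation: [-0.001, 0.598, 0.802, 0.001]
wrist_force: [-14.4, 13.2, 21.8]
gripper_width: 0.0338
```

```bash
python3 st.py
```

```text
t 18.05 tilt 0.4027963998224092 R 0.19581926214633769 Ftan -0.7210245017615193 Fax 27.51565190098477
```

Emit:
{"name": "drive_tool", "arguments": {"travel": [[0.0012,0,-0.0016],[0,0,0],[0,0,0],[0,0,0],[0,0,0],[0,0,0],[0,0,0]], "yaw": [0,0,0,0,0,0,0], "jaw": [0.2,0.38,0.41,0.45,0.5,0.6,0.6], "force": 20}}

```text
clock: 18.75
eef_pos: [0.4852, 0.0999, 0.2202]
orientation: [0.0, 0.598, 0.802, 0.0]
wrist_force: [-0.5, -0.2, -0.6]
gripper_width: 0.0514
```

Emit:
{"name": "drive_tool", "arguments": {"travel": [[0,0,0],[0,0,0],[0,0,-0.01],[0,0,-0.03],[0,0,-0.04],[0,0,-0.03],[0,0,0]], "yaw": [0,0,0,0,0,0,0], "jaw": [0.8,1,1,1,1,1,1]}}

```text
clock: 19.45
eef_pos: [0.4871, 0.1002, 0.3349]
orientation: [0.003, 0.597, 0.802, 0.002]
wrist_force: [0.3, 0.5, -1.6]
gripper_width: 0.0852
```

```bash
python3 - <<'E'
import numpy as np
cap=np.array([-.289,.957])
L=.279+.396
for R in(.192,.204):
    g=np.array([.5197,-.0181])+R*np.sin(L)*cap; print(R,g,.085+R*np.cos(L))
E
python3 ov.py "[.4850,.0967,.2349]" -73.2 .675 u; python3 look.py u1
```

```text
0.192 [0.4850257  0.09672113] 0.2348957346174298
0.204 [0.48285855 0.10389745] 0.24426421803101916
19.6 [0.48484322 0.09991365 0.33017601] [-0.1121531   0.65561682 -0.65462712] [-0.02997818 -0.02670638 -0.01971501] 0.0858081257207442
```

View pics/u_wrist.png

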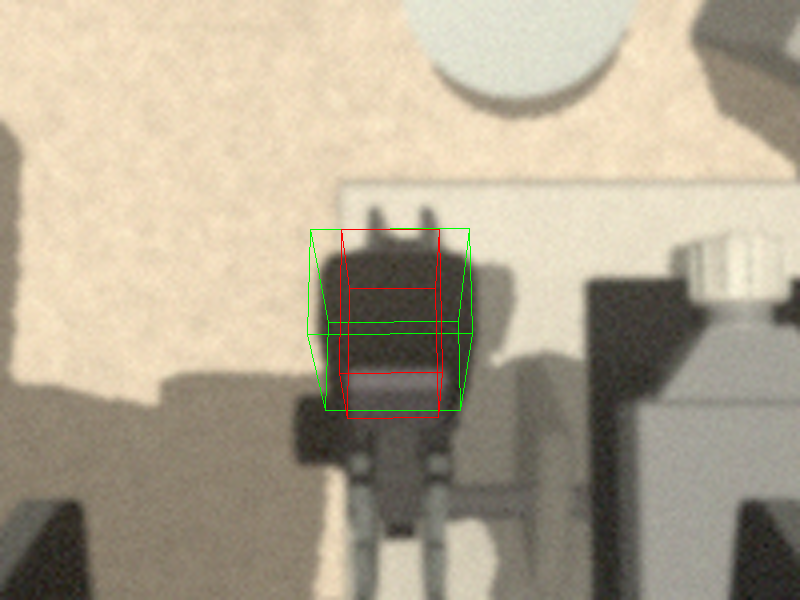

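View pics/u_scene.png

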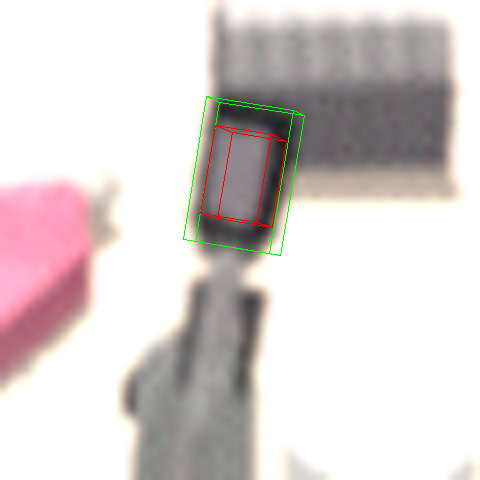

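```bash
python3 - <<'E'
from h import *
from bench import eyes
d=eyes.get_image("scene"); cv2.imwrite("pics/v_scene.png",d["color"])
im=np.mean([d["color"].astype(float)]+[eyes.get_image("scene")["color"].astype(float) for _ in range(2)],0)
piv=np.array([.5197,-.0181,.085]); psi=np.radians(-73.2)
def face(tilt,R):
    A=leverax(psi,.279+tilt); return proj(d,piv+A[:,2]*R+A[:,0]*.017)
L0=face(0,.192)
def ctr(im,p,name):
    g=im.mean(2); x,y=np.round(p).astype(int); s=10
    c=cv2.resize(g[y-16:y+17,x-12:x+13].astype(np.float32),None,fx=s,fy=s,interpolation=cv2.INTER_CUBIC)
    cv2.imwrite(name,np.clip(c*2,0,255).astype(np.uint8))
    return x,y
a=cv2.imread("pics/c_scene.png").astype(float)
print("level pred",L0,ctr(a,L0,"pics/w0.png"))
for t in(.39,.396,.402):print(t,face(t,.192),face(t,.195),face(t,.204))
print(ctr(im,face(.396,.192),"pics/w1.png"))
A=cv2.imread("pics/w0.png");B=cv2.imread("pics/w1.png");cv2.imwrite("pics/w.png",np.hstack([A,B]))
w=eyes.get_image("wrist")["color"].astype(float); q=255*np.clip(w/110,0,1)**.6
cv2.imwrite("pics/w2.png",cv2.resize(q[165:300,200:300].astype(np.uint8),None,fx=4.4,fy=4.4,interpolation=cv2.INTER_CUBIC))
E
```

```text
level pred [247.91449169 177.01647613] (np.int64(248), np.int64(177))
0.39 [253.91165528 171.25458144] [254.07382454 170.27500457] [254.56039097 167.33590453]
0.396 [253.98895792 171.24531258] [254.15208103 170.26713625] [254.64147735 167.33242835]
0.402 [254.06576382 171.23832761] [254.22983033 170.26158497] [254.72202489 167.33136761]
(np.int64(254), np.int64(171))
```

View pics/w.png

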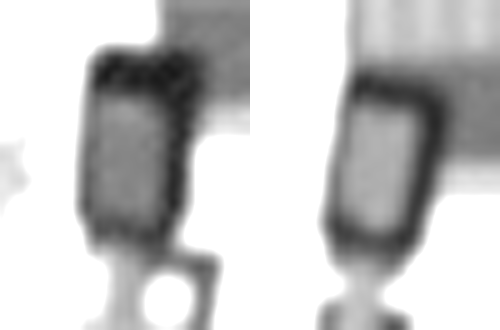

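View pics/w2.png

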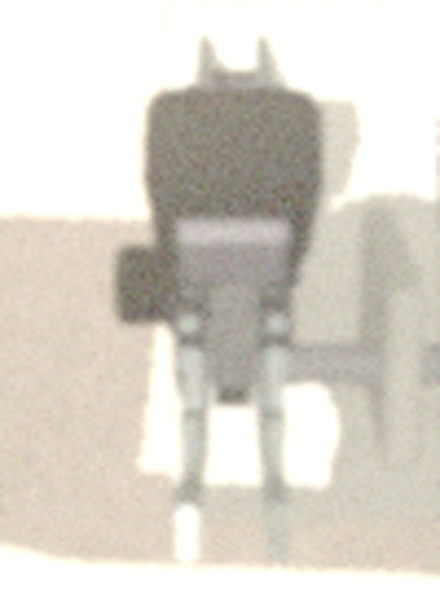

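The button centre is within about 0.4 px of the fully-home prediction, and 3 mm of lift would be 1 px, so the lever is home. I'll move clear and do a final check.

Emit:
{"name": "drive_tool", "arguments": {"travel": [[0,0,-0.03],[0,0,-0.03],[0,0,0],[0,0,0],[0,0,0]], "yaw": [0,0,0,0,0], "jaw": [1,1,1,1,1]}}

```text
clock: 20.4
eef_pos: [0.4847, 0.0999, 0.3892]
orientation: [-0.001, 0.598, 0.802, -0.001]
wrist_force: [-0.1, -0.9, 0.2]
gripper_width: 0.0857
```

```bash
python3 - <<'E'
from h import *
from bench import eyes,get_state
s=get_state(); print(s["clock"],s["eef_pos"],s["wrist_force"])
a=eyes.get_image("scene")["color"]; b=eyes.get_image("top")["color"]
A=cv2.resize(a[130:320,150:340],(400,400),interpolation=cv2.INTER_CUBIC);B=cv2.resize(b[100:300,120:350],(400,400),interpolation=cv2.INTER_CUBIC)
cv2.imwrite("pics/z.png",cv2.convertScaleAbs(np.hstack([A,B]),alpha=1.4))
E
```

```text
20.4 [0.48466522 0.09989422 0.38916577] [-0.05818441 -0.87603502  0.1890481 ]
```

View pics/z.png

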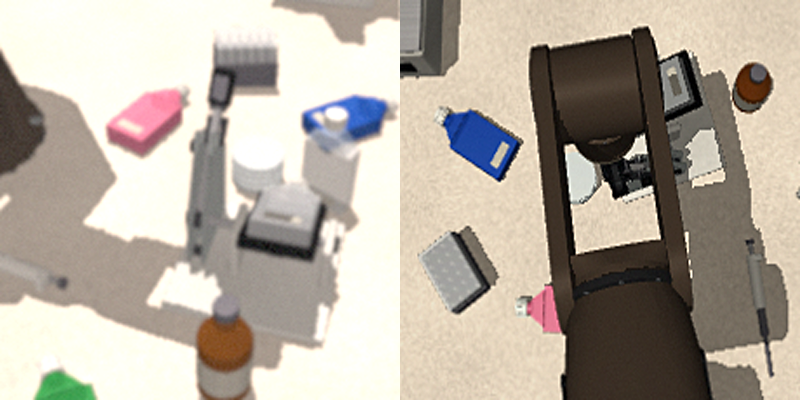

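The deck is tipped with the flask in place between its rails, at scene crop (280,215). The bystanders are where they were and nothing touches the gripper. I'm handing in.

```bash
python3 -c "
from bench import ticket
print(ticket.sign_off())"
```

```text
the job is handed in; nothing more can be done
None
```

The culture flask is tipped forward, with the lever down in the last notch by my checks. I handed the job in at about 20.5 s; the interface gives no verdict.

**What I did**
- I squeezed both side buttons with the fingers vertical, lifted the lever about 16 mm and swung it to a tilt of about 0.075.
- I let the pin rest on the rim between notches there and regripped the handle across its width, because the tool cannot lean with the lever.
- I swung it past the middle notch until it met the stop at a tilt of about 0.407, with about 20 N at the handle. I then backed off to about 0.398, lowered it into the notch, let go and moved clear.

**Last checks**
- **Lever:** its button lies within about 0.4 px of where it should be when fully home. The same view at the start showed the same offset, and 3 mm of lift would show as 1 px.
- **Flask and bench:** by eye, the flask still lies between its rails and none of the bystanders appears moved. In the last top picture the arm hid part of the stand.
- **Robot:** it touches nothing; the wrist force is below 1 N.

**What did not fit**
- During the first swing the vertical grip resisted the lever's rotation, giving about 30 N at the handle. That is under the 45 N limit, and I eased it by opening the jaws slowly.
- While lowering I pressed with about 27 N, and the arm's reading then still suggested about 4 mm of lift. I took that as the pads slipping on the handle, because the picture taken after release showed the lever home.

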